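# Open the soap shop's flip-top till with its key

## Robot

A 6-joint arm with a two-finger parallel gripper is mounted at the origin on the work surface. World frame = base frame: x ahead of the robot, y to its left, z up, the work surface at z = 0. Lengths are in m, angles in rad, forces in N, time in s.
With the tool pointing down it reaches from about 0.25 to 0.775 m from the base axis. Payload 4 kg.
Tool frame: the origin (TCP) lies midway between the tips of the shut fingers; the grasp point (between the pads) lies 19 mm behind it (arm.tcp_to_grasp is the distance from the TCP to the grasp point, in m); z points along the fingers, y is the direction in which the jaws open and shut (so a half turn about z gives the same grasp; the last joint's range is limited). The gripper opens to 94 mm and grips with 3 to 60 N. Pads are 16 mm wide; open, the fingers measure 119 mm over their backs; the gripper's body (75 mm by 177 mm) begins 78 mm behind the grasp point.
Start: joints at [-1.302, 0.087, 1.371, -0, 1.684, -0.103], TCP at [0.2, -0.512, 0.206] pointing down, gripper open.
Joint ranges: [-3.1, 3.1], [-0.76, 2.03], [0.27, 2.55], [-1.08, 4.22], [0.17, 2.65], [-2.57, 2.57]. Speed limits (rad/s): [2.79, 2.79, 3.14, 3.14, 3.14, 3.14].

## Interface

Orientations are given as a rotation vector (axis times angle).
In Python, from cell import status, vision, workorder, arm gives the robot as it stands. The module is installed in compiled form; this text tells all that it offers.
- The arm moves only by the tool carry_out, never from a script. Its argument "increments" is a list of rows, each a list of 5 numbers: the shift along the tool's x, y, z as a fraction of full scale, then the turn about the tool's z as a fraction of full scale, then the finger opening in mm, from 0 to 94. A call has exactly 8 rows; each row is the pose to reach, as a shift and turn from the pose commanded when the call began, along the tool's axes at that moment, turning the shorter way round; what a row does not reach only later rows make up. Full scale, the value 1, is 0.12 m for a shift and 180 degrees for a turn. A row lasts 1/10 s, in which the tool goes at most 50 mm and 8.59 degrees, less where a joint would pass 70% of its speed; a pose out of reach is approached as far as the arm can. A call with a number of a shift or a turn outside -1 to 1 is refused whole. A call with a gripper value outside its range is refused whole. The fingers move at their own pace and stop on an object; "squeeze" is the grip in N (left out, the last holds). Time passes only in rows, so rows that repeat a pose let the fingers close, or fill a call up. It gives the time, the measured TCP pose, the force and the opening at its end, in the units of the state.
- status.sense(): the state, without advancing time (a new reading comes with each control period).
- vision.get_image(name): name is "scene" or "top" or "wrist"; returns a dict with "frame" (400x640x3 uint8, red, green, blue), "depth" (400x640 float32, m along the optical axis (not along the pixel's ray), 0 where there is no reading), "mtx" (3x3 intrinsics, pixels), "dist" ([k1, k2, p1, p2, k3] as OpenCV has them; the pictures are not rectified), "rvec" (rotation vector, rad) and "tvec" (3), from world to camera coordinates, as OpenCV has them; the wrist camera has in their place "mount" (4x4, takes a point from camera to tool coordinates, whose origin is the TCP and whose axes are the flange's). Camera axes: x right, y down, z forward; pixel columns grow to the right and rows downward; lengths in m; the calibration is good to about 2 mm. A picture is of the moment at which its call begins: read the wrist's pose just before it.
- workorder.finish_job(): hands the job in, once; it reports no verdict.
The state is a dict: "time": time; "qpos": joint angles; "joint_velocities": joint speeds; "effort": joint torques, N m; "tcp_pos": TCP position; "eef_rot": TCP orientation; "contact_force": force on the tool from outside, world axes, zero at the start; "ft_torque": the same for the moment, N m; "opening": finger opening in m.
Only numpy, scipy, OpenCV 4.12 (cv2) and the standard library are available. Lean on these libraries where they do the work, as an engineer would, in place of code of your own. Each camera call takes 0.05 s, during which the arm holds its last target. There are 200 camera calls.

## Task

The flip-top till is locked. Take the key with the two-winged bit (not the plain round one) from its hook on the display riser, put it fully home in the till's lock, turn it clockwise to its stop so that the lid springs up, turn it back home and draw it out, then hang it back on the hook it came from. Leave the other key and the soap things where they are, and leave the till lid ajar.

Things in the scene. Friction and masses are not known exactly. Their poses are not given: they have to be found in the camera images.
- key: The till's key, hanging head up from one of the two hooks. Origin: centre of the bit's lower end; z runs up the key to the head, y along the width of bit and head, x through their thickness (works either way round). Steel bit with two wings, 16 wide, 4 thick, 12 mm tall (z 0 to 12), lowest 2 mm narrowed to 13.6 x 2.6; shank 5 mm in diameter. Weighs 30 to 65 g.
- key_flange (a point): Underside of the key's flange (12 mm disc), on the axis 24 mm above the key's origin, axes as the key's. It lands on the lock plate when the key is fully home, the end of the bit then being 24 mm below the plate's face.
- key_eye (a point): Centre of the hole in the key's black head, 61 mm above the key's origin, axes as the key's. The head is 30 wide (y), 7 thick (x), 33 mm tall (z 39 to 72 of the key), with flat parallel side edges to grip from z 40 to 68. The hole runs along x, 14 wide (y), from z 55 to 67; its top rim hangs on the hook.
- tube_key: The other key, hanging from the other hook: same black head and length, but a plain round 8 mm shank without wings. Leave it hanging. Origin at its lower end, axes as for the key.
- tube_key_eye (a point): Centre of the hole in the other key's head.
- till: Grey steel flip-top cash drawer, 190 deep (x), 410 wide (y), 100 mm high; fixed to the bench. Origin: centre of its underside; z up, -x its front (towards the robot). The lid covers the -y three quarters of the top; the lock is in the fixed deck at the +y end.
- keyhole (a point): Centre of the key slot at the face of the square steel lock plate (44 mm wide, 8 thick, face 103 mm above the bench and 3 above the deck); axes as the till's. Slot 18 long (y), 5.6 mm wide (x), with a 2 mm bevel round its mouth; the key goes straight down. The lid's edge is 59 mm away on the -y side.
- plug (a joint): Angle of the lock's rotor under the plate (rad): 0 at home, in line with the slot, 1.31 at its stop, clockwise from above. Only the key, fully in, turns it, with 0.1 to 0.2 rad of play each way; friction 0.04 N m, no return spring. Away from home the wings are caught under the plate: the key comes out only at home, in line with the slot.
- lid (a joint): Opening angle of the till's lid (rad), hinged along its back edge: 0 when shut and latched. At roughly 0.6 to 0.7 rad of rotor turn the latch lets go and a spring lifts the lid to about 0.23 rad, where it stays (its front edge then stands about 42 mm higher).
- riser: Wooden display riser, 160 deep (x), 240 wide (y), 140 mm high, with small soaps on the back half of its top (up to 65 mm higher); fixed. Origin: centre of its underside; z up; its front face (its own -x, looking away from the robot) carries the two hooks.
- hook_a (a point): Hook at the riser's +y side: a straight steel peg 5 mm in diameter, sticking out 45 mm from the front face along the riser's own -x and rising 8 degrees outwards. This point is on the peg's axis, 25 mm out from the face, where a key hangs; axes as the riser's.
- hook_b (a point): The same hook at the riser's -y side, 100 mm from the other.
- soap_loaf: Honey-coloured soap loaf with a roof-shaped top, 120 x 75 x 85 mm. Leave it. Origin: centre of its underside.
- soap_bar: Cut bar of seeded soap, 85 x 58 x 30 mm. Leave it. Origin: centre of its underside.
- soap_stamp: Turned wooden soap stamp, 48 mm across the foot, 92 mm tall. Leave it. Origin: centre of its underside.

How it is judged:
By the outcome, as a careful person would: the job done as asked, in the order asked, and still so for the second after the job is handed in, with the robot touching nothing.
It also fails if it takes over 67 s, if anything falls off the work surface, if the arm or the gripper's body presses on something with over 40 N, if the wrist force passes 120 N, or if a joint passes its speed limit or range.

## Working session

There is one attempt and no reset: what is moved stays moved. The work goes in short steps, Python scripts to look and compute and a tool call to move; the robot and the scene stay as the last step left them, time stands still between calls to the robot, and variables do not carry over. Pictures are saved under pics/ and viewed, about 8 in all and at most 12, crops included, and the job is handed in when it is done.

Besides the shell and the picture viewer there is one more tool, called after "Emit:" by a JSON object that holds its "method" and its "body". carry_out: Moves the arm, as the interface text tells. Its arguments: {"type":"object","properties":{"increments":{"type":"array"},"squeeze":{"type":"number"}},"required":["increments"]}

```bash
mkdir -p pics; cat > h.py <<'E'
import numpy as np, cv2
from cell import status, vision, workorder, arm
R=lambda v: cv2.Rodrigues(np.array(v,float))[0]
def grab(n):
    s=status.sense(); im=vision.get_image(n)
    if 'mount' in im:
        T=np.eye(4);T[:3,:3]=R(s['eef_rot']);T[:3,3]=s['tcp_pos']
        M=T@np.array(im['mount'])   # cam->world
    else:
        W=np.eye(4);W[:3,:3]=R(im['rvec']);W[:3,3]=np.ravel(im['tvec']);M=np.linalg.inv(W)
    im['M']=M; return im
def save(im,fn,box=None,sc=1):
    a=cv2.cvtColor(im['frame'],cv2.COLOR_RGB2BGR)
    if box: a=a[box[1]:box[3],box[0]:box[2]]
    if sc!=1:a=cv2.resize(a,None,fx=sc,fy=sc,interpolation=cv2.INTER_CUBIC)
    cv2.imwrite(fn,a)
def rays(im,px):
    p=cv2.undistortPoints(np.array(px,float).reshape(-1,1,2),np.array(im['mtx']),np.array(im['dist'])).reshape(-1,2)
    d=np.c_[p,np.ones(len(p))]
    return im['M'][:3,3],d@im['M'][:3,:3].T
def onz(im,px,z):
    o,d=rays(im,px); return o+d*((z-o[2])/d[:,2])[:,None]
def bydepth(im,px):
    o,d=rays(im,px); q=np.round(np.array(px)).astype(int)
    return o+d*im['depth'][q[:,1],q[:,0]][:,None]
def proj(im,P):
    W=np.linalg.inv(im['M']); return cv2.projectPoints(np.array(P,float).reshape(-1,1,3),cv2.Rodrigues(W[:3,:3])[0],W[:3,3],np.array(im['mtx']),np.array(im['dist']))[0].reshape(-1,2)
E
python3 - <<'E'
from h import *
s=status.sense();print(s,arm.tcp_to_grasp)
a=grab('scene');b=grab('top');
for n,i in(('s',a),('t',b)):
    save(i,f'pics/{n}0.png');print(i['M'].round(3).tolist(),i['mtx'])
np.set_printoptions(precision=3)
E
```

```text
{'time': 0.0, 'qpos': array([-1.30212184e+00,  8.79609885e-02,  1.37225016e+00, -5.73838662e-05,
        1.68360417e+00, -1.03080507e-01]), 'joint_velocities': array([-0.00030898, -0.00097131,  0.00058989,  0.00031047,  0.00076587,
       -0.00075759]), 'effort': array([-3.75676518e-05, -3.40180314e+01, -3.02428365e+01,  7.17679155e-02,
        3.28087248e-02, -1.69701739e-04]), 'tcp_pos': array([ 0.19962709, -0.51189784,  0.20430299]), 'eef_rot': array([-3.08530660e+00, -5.80176193e-01,  3.77747340e-04]), 'contact_force': array([0.97363806, 0.83738167, 0.49530781]), 'ft_torque': array([ 0.00097988, -0.00402481, -0.00757351]), 'opening': 0.09419607731205275} 0.0188
[[-0.572, 0.545, -0.612, 1.175], [0.82, 0.39, -0.419, 0.356], [0.01, -0.742, -0.67, 0.815], [0.0, 0.0, 0.0, 1.0]] [[399.85742991   0.         320.48007897]
 [  0.         399.85742991 203.00123749]
 [  0.           0.           1.        ]]
[[-0.029, -0.986, 0.162, 0.27], [-1.0, 0.031, 0.006, -0.086], [-0.011, -0.162, -0.987, 1.436], [0.0, 0.0, 0.0, 1.0]] [[468.42411326   0.         306.89910358]
 [  0.         468.42411326 203.39571688]
 [  0.           0.           1.        ]]
```

View pics/s0.png

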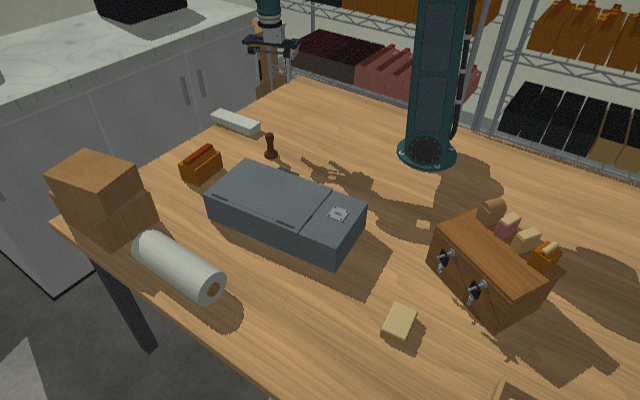

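View pics/t0.png

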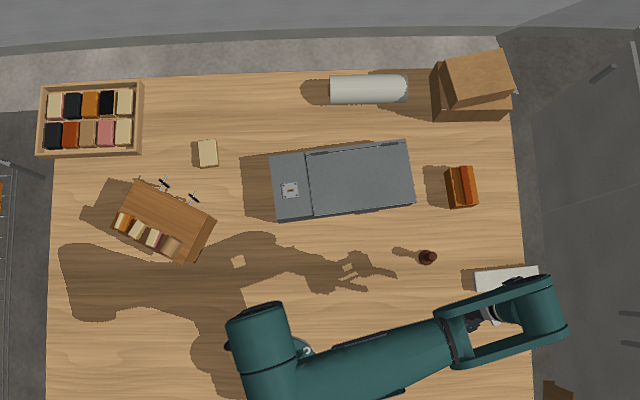

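The two overviews show the till centred near top (340,180) with its lock plate at about (290,190). The riser is at top (165,220), with keys on its far face at scene (445,262) and (475,292). Next I'll zoom in on the keys and the lock.

```bash
python3 - <<'E'
from h import *
np.set_printoptions(precision=4,suppress=True)
a=grab('scene');b=grab('top')
A=cv2.resize(a['frame'][235:315,425:505],None,fx=5,fy=5,interpolation=cv2.INTER_CUBIC)
B=cv2.resize(b['frame'][170:210,120:200],None,fx=5,fy=5,interpolation=cv2.INTER_CUBIC)
C=cv2.resize(b['frame'][170:210,260:340],None,fx=5,fy=5,interpolation=cv2.INTER_CUBIC)
cv2.imwrite('pics/z1.png',cv2.cvtColor(np.hstack([A,np.vstack([B,C])]),cv2.COLOR_RGB2BGR))
print('plate top',onz(b,[[290,190]],.103),'scene',onz(a,[[339,214]],.103))
print('riser corners top', onz(b,[[137,179],[217,215],[196,263],[111,233]],.14))
print('scene depth keys',bydepth(a,[[445,258],[475,288]]))
print('till corners',onz(b,[[269,156],[406,139],[415,201],[279,221]],.1))
s=status.sense();print(R(s['eef_rot']));w=grab('wrist');print(w['mount'],w['mtx'])
E
```

```text
plate top [[ 0.5296 -0.0303  0.103 ]] scene [[ 0.5312 -0.0257  0.103 ]]
riser corners top [[0.5691 0.4091 0.14  ]
 [0.4575 0.1751 0.14  ]
 [0.3247 0.2341 0.14  ]
 [0.4147 0.481  0.14  ]]
scene depth keys [[0.524  0.2561 0.1154]
 [0.5586 0.3397 0.1074]]
till corners [[ 0.6342  0.0294  0.1   ]
 [ 0.6739 -0.378   0.1   ]
 [ 0.4866 -0.3918  0.1   ]
 [ 0.4405  0.0036  0.1   ]]
[[ 0.9317  0.3633 -0.0004]
 [ 0.3633 -0.9317  0.0013]
 [ 0.0001 -0.0014 -1.    ]]
[[ 0.0003 -0.9705 -0.2412  0.0708]
 [ 1.      0.0004 -0.0002 -0.0013]
 [ 0.0003 -0.2412  0.9705 -0.1784]
 [ 0.      0.      0.      1.    ]] [[348.7054   0.     318.2205]
 [  0.     348.7054 204.8411]
 [  0.       0.       1.    ]]
```

View pics/z1.png

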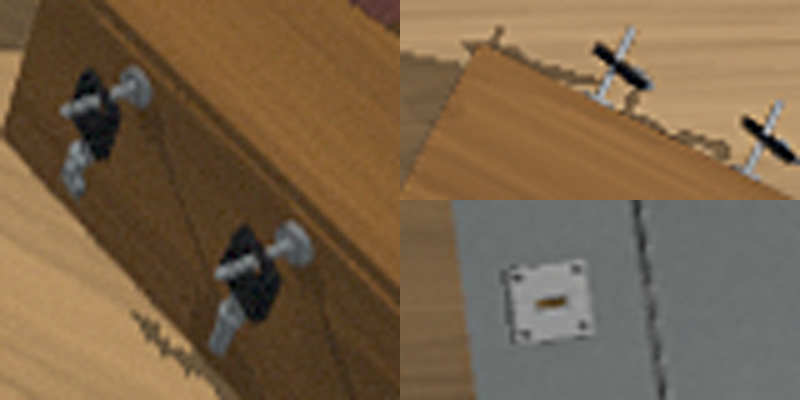

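The left key in the scene view, at about (444,258), looks like the one with the winged bit; the right one looks plain. The slot is at about top (290,190.5). I'll triangulate both and plan the move.

```bash
cat >> h.py <<'E'
def tri(i1,p1,i2,p2):
    o1,d1=rays(i1,[p1]);o2,d2=rays(i2,[p2]);d1=d1[0];d2=d2[0]
    t=np.linalg.lstsq(np.c_[d1,-d2],o2-o1,rcond=None)[0]
    a=o1+d1*t[0];b=o2+d2*t[1];return (a+b)/2,np.linalg.norm(a-b)
def yaw(): r=R(status.sense()['eef_rot']);return np.degrees(np.arctan2(r[1,0],r[0,0]))
def plan(*way):
    """way: (x,y,z,yawdeg) targets; prints the fractions for each call"""
    s=status.sense();p=s['tcp_pos'];y=yaw()
    for w in way:
        c,sn=np.cos(np.radians(y)),np.sin(np.radians(y))
        d=np.array(w[:3])-p
        t=np.array([c*d[0]+sn*d[1], sn*d[0]-c*d[1], -d[2]])
        dy=(w[3]-y+180)%360-180
        print('to',np.round(w,4),'frac',np.round(t/.12,4),'turn',round(-dy/180,4))
        p=np.array(w[:3]);y=w[3]
E
python3 - <<'E'
from h import *
np.set_printoptions(precision=4,suppress=True)
a=grab('scene');b=grab('top')
print(tri(a,(444.4,258),b,(193.6,198)),tri(a,(474,289.5),b,(164.4,183)),tri(a,(339,214.5),b,(290,190.5)))
p0=np.array([.1996,-.512,.204,21.3]);p1=np.array([.515,.255,.26,154.5])
plan([.2,-.4,.3,50],[.27,-.25,.3,85],[.33,-.1,.3,115],[.4,.05,.3,140],[.46,.17,.28,154.5],[.515,.255,.25,154.5])
E
```

```text
(array([0.5145, 0.2524, 0.1038]), np.float64(0.00210884214515938)) (array([0.5621, 0.339 , 0.1054]), np.float64(0.00042130769042569887)) (array([ 0.5285, -0.0288,  0.0977]), np.float64(0.0027384819402142737))
to [ 0.2 -0.4  0.3 50. ] frac [ 0.3417 -0.8713 -0.7897] turn -0.1594
to [ 0.27 -0.25  0.3  85.  ] frac [ 1.3325 -0.3566 -0.    ] turn -0.1944
to [  0.33  -0.1    0.3  115.  ] frac [ 1.2888  0.3892 -0.    ] turn -0.1667
to [  0.4    0.05   0.3  140.  ] frac [ 0.8864  1.057  -0.    ] turn -0.1389
to [  0.46   0.17   0.28 154.5 ] frac [0.2598 1.0874 0.1667] turn -0.0806
to [  0.515   0.255   0.25  154.5  ] frac [-0.1087  0.8366  0.25  ] turn -0.0
```

```bash
python3 - <<'E'
from h import *
plan([.2,-.4,.3,85],[.26,-.29,.3,150],[.33,-.17,.3,154.5],[.4,-.05,.3,154.5],[.45,.065,.3,154.5],[.49,.175,.28,154.5],[.517,.25,.24,154.5])
E
```

```text
to [ 0.2 -0.4  0.3 85. ] frac [ 0.3417 -0.8713 -0.7897] turn -0.3539
to [  0.26  -0.29   0.3  150.  ] frac [ 0.9568  0.4182 -0.    ] turn -0.3611
to [  0.33  -0.17   0.3  154.5 ] frac [-0.0052  1.1577 -0.    ] turn -0.025
to [ 4.000e-01 -5.000e-02  3.000e-01  1.545e+02] frac [-0.096   1.1537 -0.    ] turn -0.0
to [4.500e-01 6.500e-02 3.000e-01 1.545e+02] frac [ 0.0365  1.0444 -0.    ] turn -0.0
to [  0.49    0.175   0.28  154.5  ] frac [0.0938 0.9709 0.1667] turn -0.0
to [  0.517   0.25    0.24  154.5  ] frac [0.066  0.661  0.3333] turn -0.0
```

Emit:
{"method": "carry_out", "body": {"increments": [[0.05, -0.12, -0.12, -0.05, 94], [0.1, -0.25, -0.25, -0.1, 94], [0.15, -0.4, -0.4, -0.15, 94], [0.2, -0.55, -0.55, -0.2, 94], [0.25, -0.7, -0.7, -0.25, 94], [0.3, -0.8, -0.8, -0.3, 94], [0.34, -0.87, -0.8, -0.35, 94], [0.34, -0.87, -0.8, -0.35, 94]], "squeeze": 30}}

```text
time: 1.15
tcp_pos: [0.2002, -0.3996, 0.3029]
eef_rot: [2.322, 2.112, -0.001]
contact_force: [0.2, -0.8, 0.0]
opening: 0.094
```

Emit:
{"method": "carry_out", "body": {"increments": [[0.12, 0.05, 0, -0.045, 94], [0.25, 0.1, 0, -0.09, 94], [0.37, 0.15, 0, -0.135, 94], [0.5, 0.2, 0, -0.18, 94], [0.65, 0.25, 0, -0.225, 94], [0.8, 0.33, 0, -0.27, 94], [0.95, 0.42, 0, -0.32, 94], [0.95, 0.42, 0, -0.36, 94]]}}

```text
time: 1.95
tcp_pos: [0.2623, -0.2904, 0.302]
eef_rot: [0.823, 3.03, -0.0]
contact_force: [-1.1, -0.8, -1.0]
opening: 0.0937
```

Emit:
{"method": "carry_out", "body": {"increments": [[0, 0.12, 0, -0.025, 94], [0, 0.3, 0, -0.025, 94], [0, 0.5, 0, -0.025, 94], [0, 0.7, 0, -0.025, 94], [0, 0.85, 0, -0.025, 94], [0, 1, 0, -0.025, 94], [0, 1, 0, -0.025, 94], [0, 1, 0, -0.025, 94]]}}

```text
time: 2.75
tcp_pos: [0.3229, -0.189, 0.3015]
eef_rot: [0.716, 3.059, -0.001]
contact_force: [-0.4, -0.0, -0.3]
opening: 0.0941
```

Emit:
{"method": "carry_out", "body": {"increments": [[0, 0.15, 0, 0, 94], [0, 0.35, 0, 0, 94], [0, 0.6, 0, 0, 94], [0, 0.8, 0, 0, 94], [0, 1, 0, 0, 94], [0, 1, 0, 0, 94], [0, 1, 0, 0, 94], [0, 1, 0, 0, 94]]}}

```text
time: 3.55
tcp_pos: [0.376, -0.0825, 0.3015]
eef_rot: [-0.72, -3.058, 0.001]
contact_force: [-0.3, 0.3, -0.3]
opening: 0.0943
```

Emit:
{"method": "carry_out", "body": {"increments": [[0, 0.15, 0, 0, 94], [0, 0.35, 0, 0, 94], [0, 0.6, 0, 0, 94], [0, 0.8, 0, 0, 94], [0, 1, 0, 0, 94], [0, 1, 0, 0, 94], [0, 1, 0, 0, 94], [0, 1, 0, 0, 94]]}}

```text
time: 4.35
tcp_pos: [0.4294, 0.0248, 0.3015]
eef_rot: [0.72, 3.058, -0.001]
contact_force: [-0.2, 0.9, -0.9]
opening: 0.0943
```

Emit:
{"method": "carry_out", "body": {"increments": [[0, 0.15, 0, 0, 94], [0, 0.35, 0, 0, 94], [0, 0.6, 0, 0, 94], [0, 0.8, 0, 0, 94], [0, 1, 0, 0, 94], [0, 1, 0, 0, 94], [0, 1, 0, 0, 94], [0, 1, 0, 0, 94]]}}

```text
time: 5.15
tcp_pos: [0.4828, 0.1322, 0.3018]
eef_rot: [0.72, 3.058, -0.001]
contact_force: [-0.5, 0.1, -1.0]
opening: 0.0937
```

Emit:
{"method": "carry_out", "body": {"increments": [[0, 0.15, 0.1, 0, 94], [0.05, 0.35, 0.2, 0, 94], [0.1, 0.6, 0.3, 0, 94], [0.1, 0.8, 0.4, 0, 94], [0.1, 0.95, 0.4, 0, 94], [0.1, 0.95, 0.4, 0, 94], [0.1, 0.95, 0.4, 0, 94], [0.1, 0.95, 0.4, 0, 94]]}}

```text
time: 5.95
tcp_pos: [0.5229, 0.2404, 0.2537]
eef_rot: [0.718, 3.058, -0.0]
contact_force: [-0.3, 0.1, 0.2]
opening: 0.094
```

```bash
python3 - <<'E'
from h import *
np.set_printoptions(precision=4,suppress=True)
print(status.sense()['tcp_pos'],yaw(),status.sense()['qpos'])
w=grab('wrist');save(w,'pics/w1.png');print(w['M'])
print(proj(w,[[.5145,.2524,.1038],[.5621,.339,.1054]]))
np.save('w1.npy',w,allow_pickle=True)
E
```

```text
[0.5229 0.2404 0.2537] 153.56145709891877 [ 0.3326  0.1403  1.2176 -0.0003  1.7833 -0.7768]
[[ 0.445   0.8689  0.2168  0.4609]
 [ 0.8955 -0.4318 -0.1073  0.2731]
 [ 0.0004  0.2419 -0.9703  0.4321]
 [ 0.      0.      0.      1.    ]]
[[323.7025 179.797 ]
 [427.213  184.3693]]
```

View pics/w1.png

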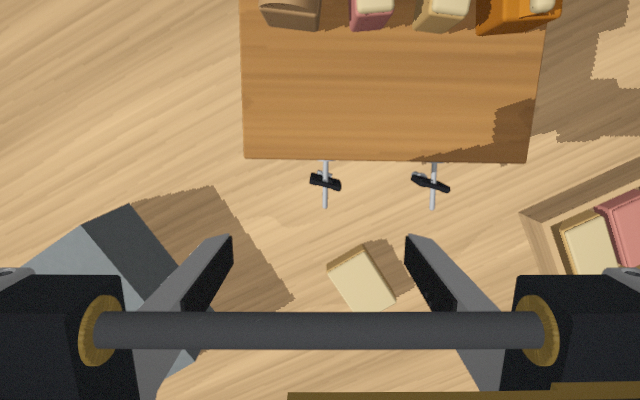

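```bash
python3 - <<'E'
from h import *
np.set_printoptions(precision=4,suppress=True)
w=np.load('w1.npy',allow_pickle=True).item()
f=w['frame'].astype(int)
e=onz(w,[[245,157.5],[526,163]],.14);d=e[1]-e[0];print('edge',e,np.degrees(np.arctan2(d[1],d[0])),np.linalg.norm(d))
for x0 in(300,400):
    g=f[165:205,x0:x0+60].max(2)<45
    n,l,st,c=cv2.connectedComponentsWithStats(g.astype(np.uint8))
    k=[i for i in range(1,n) if st[i,4]>20]
    m=np.isin(l,k);ys,xs=np.nonzero(m);pts=np.c_[xs+x0,ys+165].astype(np.float32)
    r=cv2.minAreaRect(pts);bp=cv2.boxPoints(r);print(len(pts),r)
    dd=w['depth'][ys+165,xs+x0];print('depthpct',np.percentile(dd,[5,25,50,75]))
    P=bydepth(w,pts);z=P[:,2];print('z pct',np.percentile(z,[5,50,75,95]))
    T=P[z>np.percentile(z,60)];print('toppts',T.mean(0))
    h=onz(w,[bp.mean(0)],.112);q=onz(w,bp,.112);
    v,_=np.linalg.eigh(np.cov(P[:,:2].T));_,V=np.linalg.eigh(np.cov(onz(w,pts,.112)[:,:2].T));
    print('ctr',h,'yaw long',np.degrees(np.arctan2(V[1,1],V[0,1])))
    # ends
a=grab('scene');A=[cv2.resize(a['frame'][y:y+40,x:x+30],(390,520),interpolation=cv2.INTER_CUBIC) for x,y in((430,246),(461,276))]
cv2.imwrite('pics/z2.png',cv2.cvtColor(np.hstack(A),cv2.COLOR_RGB2BGR))
E
```

```text
edge [[0.4623 0.2041 0.14  ]
 [0.5716 0.4142 0.14  ]] 62.52021214209333 0.2368507687121687
220 ((325.2115478515625, 181.5576934814453), (31.39867401123047, 10.086166381835938), 15.255120277404785)
depthpct [0.3142 0.3152 0.3166 0.3264]
z pct [0.1025 0.1201 0.1215 0.1226]
toppts [0.5155 0.254  0.1254]
ctr [[0.5153 0.2534 0.112 ]] yaw long 46.55181607013784
228 ((430.2758483886719, 183.61746215820312), (39.551265716552734, 8.292044639587402), 17.354022979736328)
depthpct [0.3146 0.3158 0.3172 0.3262]
z pct [0.099  0.1201 0.1217 0.1225]
toppts [0.562  0.3421 0.1219]
ctr [[0.5607 0.3405 0.112 ]] yaw long 45.126350687537
```

View pics/z2.png

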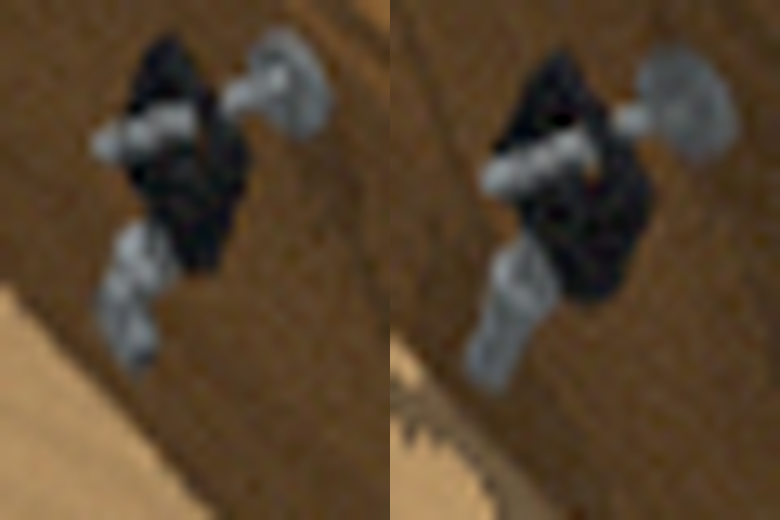

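The zoom settles which key is which. The left key has a thin shank with a wide slanted bit at its end, so it's the winged one, on the low-y hook. The right key is a uniform tube. Now I'll get the head's centre and yaw from its top edge.

```bash
python3 - <<'E'
from h import *
np.set_printoptions(precision=4,suppress=True)
w=np.load('w1.npy',allow_pickle=True).item()
ys,xs=np.mgrid[165:205,300:352];pts=np.c_[xs.ravel(),ys.ravel()]
P=bydepth(w,pts);col=w['frame'][ys.ravel(),xs.ravel()].max(1)
for lo in(.115,.118,.12):
    m=(P[:,2]>lo)&(P[:,2]<.13)&(col<60);Q=P[m];C=Q[:,:2].mean(0)
    V=np.linalg.eigh(np.cov(Q[:,:2].T))[1][:,1];V*=np.sign(V[1]);u=(Q[:,:2]-C)@V
    r=cv2.minAreaRect(((Q[:,:2]-C)*1000).astype(np.float32))
    print(lo,m.sum(),C,'mid',C+V*(u.min()+u.max())/2,np.ptp(u),np.degrees(np.arctan2(V[1],V[0])),'rect',np.array(r[0])/1000+C,r[1],r[2])
for u in((324.5,161),(326,207)): print(bydepth(w,[u]))
plan([.5153,.2535,.2,137])
E
```

```text
0.115 190 [0.515  0.2529] mid [0.5151 0.2531] 0.0285421748398859 48.22272170127177 rect [0.5154 0.2528] (28.534713745117188, 6.488293170928955) 48.63697814941406
0.118 177 [0.5152 0.2529] mid [0.5153 0.253 ] 0.02839045846304941 48.32442990584548 rect [0.5155 0.2529] (28.392404556274414, 6.275546550750732) 48.16923904418945
0.12 153 [0.5154 0.2529] mid [0.5155 0.2529] 0.028391527814150046 48.24125495683805 rect [0.5155 0.2528] (28.396385192871094, 4.947071075439453) 47.77883529663086
[[0.4976 0.2613 0.1135]]
[[0.5359 0.244  0.1188]]
to [  0.5153   0.2535   0.2    137.    ] frac [0.1062 0.0702 0.4506] turn 0.0919
```

Emit:
{"method": "carry_out", "body": {"increments": [[0.03, 0.02, 0.05, 0.03, 50], [0.06, 0.04, 0.15, 0.06, 50], [0.1, 0.066, 0.3, 0.085, 50], [0.103, 0.066, 0.45, 0.085, 50], [0.103, 0.066, 0.6, 0.085, 50], [0.103, 0.066, 0.75, 0.085, 50], [0.103, 0.066, 0.8, 0.085, 50], [0.103, 0.066, 0.8, 0.085, 50]]}}

```text
time: 6.85
tcp_pos: [0.5149, 0.2529, 0.1568]
eef_rot: [-1.119, -2.934, 0.002]
contact_force: [-0.5, 1.1, -0.2]
opening: 0.0498
```

```bash
python3 - <<'E'
from h import *
np.set_printoptions(precision=4,suppress=True)
print(status.sense()['tcp_pos'],yaw(),status.sense()['opening'])
w=grab('wrist');save(w,'pics/w2.png',(160,100,480,400),2)
plan([.5154,.253,.087,138.3])
ys,xs=np.mgrid[100:330,240:400];pts=np.c_[xs.ravel(),ys.ravel()]
P=bydepth(w,pts);col=w['frame'][ys.ravel(),xs.ravel()].max(1)
m=(P[:,2]>.117)&(P[:,2]<.128)&(col<60)&(np.hypot(P[:,0]-.5154,P[:,1]-.253)<.02);Q=P[m];C=Q[:,:2].mean(0)
r=cv2.minAreaRect(((Q[:,:2]-C)*1000).astype(np.float32));print(m.sum(),np.array(r[0])/1000+C,r,Q[:,2].mean(),np.percentile(Q[:,2],95))
E
```

```text
[0.5149 0.2529 0.1568] 138.26025948871683 0.04976281293230374
to [  0.5154   0.253    0.087  138.3   ] frac [-0.0005 -0.002   0.591 ] turn -0.0002
357 [0.5153 0.2531] ((0.17325544357299805, -0.2468852996826172), (28.068679809570312, 6.24876594543457), 49.052391052246094) 0.12099055968881052 0.12262317447756581
```

View pics/w2.png

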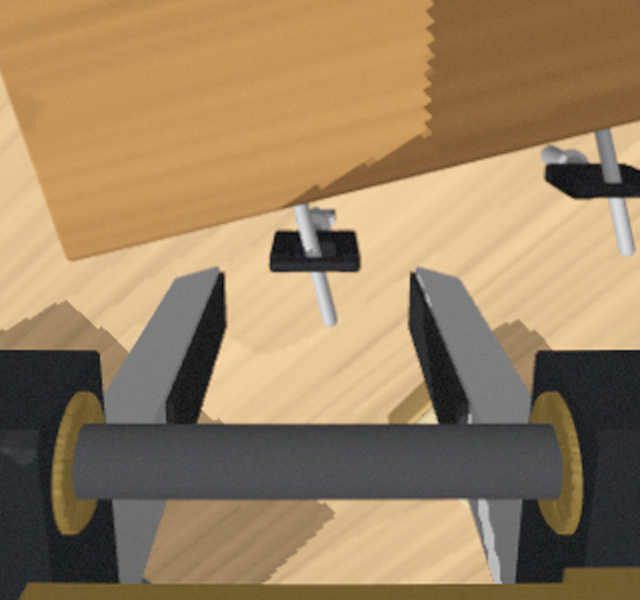

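The jaws are square to the winged key's head and centred on it: the head is at crop x≈315, the gap centre at ≈318. The wings show at (322,217), and the tube key's round shank shows at right. I'll descend and close.

Emit:
{"method": "carry_out", "body": {"increments": [[0, 0, 0.08, 0, 50], [0, 0, 0.18, 0, 50], [0, 0, 0.3, 0, 50], [0, 0, 0.42, 0, 50], [0, 0, 0.52, 0, 50], [0, 0, 0.58, 0, 50], [0, 0, 0.58, 0, 50], [0, 0, 0.58, 0, 40]]}}

```text
time: 7.7
tcp_pos: [0.5156, 0.2536, 0.0879]
eef_rot: [1.118, 2.936, 0.0]
contact_force: [-0.0, 0.3, 0.9]
opening: 0.0452
```

Emit:
{"method": "carry_out", "body": {"increments": [[0, 0, 0, 0, 36], [0, 0, 0, 0, 33], [0, 0, 0, 0, 30], [0, 0, 0, 0, 25], [0, 0, 0, 0, 20], [0, 0, 0, 0, 20], [0, 0, 0, 0, 20], [0, 0, 0, 0, 20]], "squeeze": 30}}

```text
time: 8.5
tcp_pos: [0.5157, 0.2537, 0.0882]
eef_rot: [1.118, 2.935, 0.001]
contact_force: [0.2, -0.5, 1.8]
opening: 0.03
```

```bash
python3 - <<'E'
from h import *
np.set_printoptions(precision=4,suppress=True)
s=status.sense();print(s['tcp_pos'],yaw(),s['opening'],s['contact_force'],s['ft_torque'])
np.save('grasp_pose.npy',np.r_[s['tcp_pos'],yaw()])
E
```

```text
[0.5157 0.2537 0.0882] 138.30344539124107 0.030002676665158778 [ 0.205  -0.5212  1.796 ] [ 0.0052 -0.1415 -0.0099]
```

Gripped at 30.0 mm, the head's width. Now lift a little and slide the key off the peg.

Emit:
{"method": "carry_out", "body": {"increments": [[0, 0, -0.015, 0, 20], [0, 0, -0.033, 0, 20], [-0.05, 0.013, -0.04, 0, 20], [-0.1, 0.027, -0.048, 0, 20], [-0.16, 0.043, -0.056, 0, 20], [-0.22, 0.06, -0.064, 0, 20], [-0.3, 0.08, -0.074, 0, 20], [-0.36, 0.098, -0.083, 0, 20]]}}

```text
time: 9.3
tcp_pos: [0.5565, 0.233, 0.0978]
eef_rot: [1.119, 2.935, -0.0]
contact_force: [1.0, -0.0, 0.3]
opening: 0.0295
```

Emit:
{"method": "carry_out", "body": {"increments": [[0, 0, -0.05, 0, 20], [0, 0, -0.15, 0, 20], [0, 0, -0.3, 0, 20], [0, 0, -0.45, 0, 20], [0, 0, -0.6, 0, 20], [0, 0, -0.75, 0, 20], [0, 0, -0.9, 0, 20], [0, 0, -1, 0, 20]]}}

```text
time: 10.1
tcp_pos: [0.5557, 0.2341, 0.2208]
eef_rot: [1.116, 2.934, 0.003]
contact_force: [0.4, 0.3, -0.4]
opening: 0.0297
```

```bash
python3 - <<'E'
from h import *
np.set_printoptions(precision=4,suppress=True)
s=status.sense();print(s['tcp_pos'],yaw(),s['opening'],s['contact_force'],s['ft_torque'])
plan([.56,.17,.22,138.3],[.57,.08,.22,160],[.575,-.02,.22,186])
E
```

```text
[0.5557 0.2341 0.2208] 138.33367191382965 0.029664216201682095 [ 0.3561  0.272  -0.3621] [ 0.0058 -0.1803 -0.0435]
to [  0.56   0.17   0.22 138.3 ] frac [-0.3814 -0.3752  0.0068] turn 0.0002
to [  0.57   0.08   0.22 160.  ] frac [-0.5611 -0.5045 -0.    ] turn -0.1206
to [  0.575  -0.02    0.22  186.   ] frac [-0.3242 -0.7688 -0.    ] turn -0.1444
```

Emit:
{"method": "carry_out", "body": {"increments": [[-0.04, -0.04, 0, 0, 20], [-0.1, -0.1, 0, 0, 20], [-0.17, -0.17, 0, 0, 20], [-0.24, -0.24, 0, 0, 20], [-0.3, -0.3, 0, 0, 20], [-0.36, -0.36, 0, 0, 20], [-0.38, -0.375, 0, 0, 20], [-0.38, -0.375, 0, 0, 20]]}}

```text
time: 10.9
tcp_pos: [0.5597, 0.1691, 0.2178]
eef_rot: [-1.12, -2.935, -0.0]
contact_force: [-0.3, -0.1, 1.3]
opening: 0.0297
```

Emit:
{"method": "carry_out", "body": {"increments": [[-0.05, -0.05, 0, -0.01, 20], [-0.12, -0.11, 0, -0.03, 20], [-0.2, -0.18, 0, -0.05, 20], [-0.3, -0.27, 0, -0.07, 20], [-0.4, -0.36, 0, -0.09, 20], [-0.5, -0.45, 0, -0.11, 20], [-0.56, -0.5, 0, -0.12, 20], [-0.56, -0.5, 0, -0.12, 20]]}}

```text
time: 11.7
tcp_pos: [0.5701, 0.0795, 0.2178]
eef_rot: [0.55, 3.093, -0.0]
contact_force: [-0.2, -0.3, -0.9]
opening: 0.0296
```

Emit:
{"method": "carry_out", "body": {"increments": [[-0.03, -0.07, 0, -0.015, 20], [-0.07, -0.17, 0, -0.035, 20], [-0.12, -0.29, 0, -0.06, 20], [-0.18, -0.42, 0, -0.085, 20], [-0.24, -0.56, 0, -0.11, 20], [-0.3, -0.69, 0, -0.13, 20], [-0.324, -0.77, 0, -0.144, 20], [-0.324, -0.77, 0, -0.144, 20]]}}

```text
time: 12.5
tcp_pos: [0.5747, -0.0202, 0.2178]
eef_rot: [-0.157, 3.138, 0.0]
contact_force: [-0.9, 0.2, -0.7]
opening: 0.0297
```

```bash
python3 - <<'E'
from h import *
np.set_printoptions(precision=4,suppress=True)
s=status.sense();print(s['tcp_pos'],yaw(),s['opening'],s['contact_force'],s['qpos'])
w=grab('wrist');save(w,'pics/w3.png');np.save('w3.npy',w,allow_pickle=True)
print(proj(w,[[.53,-.028,.103]]))
E
```

```text
[ 0.5747 -0.0202  0.2178] -174.2700686963759 0.02966559338617205 [-0.9237  0.1692 -0.6799] [-0.1337  0.1414  1.2869  0.0001  1.7133 -1.8045]
[[312.3019 147.5139]]
```

View pics/w3.png

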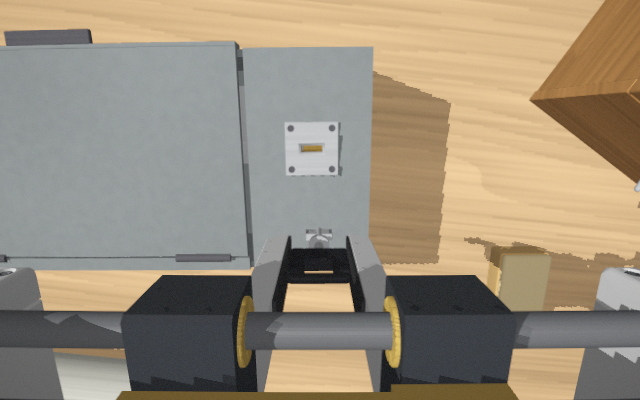

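The plate fills about (286–339, 122–176), with the slot at (312,148). The key's bit, wings across, shows at (318,235). Now I'll measure the slot's pose and where the bit sits in the hand.

```bash
python3 - <<'E'
from h import *
np.set_printoptions(precision=4,suppress=True)
w=np.load('w3.npy',allow_pickle=True).item()
f=w['frame'].astype(int)
sub=f[110:190,270:355];g=(sub.min(2)>165).astype(np.uint8)
n,l,st,c=cv2.connectedComponentsWithStats(g);k=1+np.argmax(st[1:,4]);m=l==k
ys,xs=np.nonzero(m);P=onz(w,np.c_[xs+270,ys+110],.103)[:,:2]
r=cv2.minAreaRect((P*1000).astype(np.float32));print('plate',st[k],r)
sat=(sub.max(2)-sub.min(2)>40);sat[:20]=0;sat[55:]=0;sat[:,:25]=0;sat[:,60:]=0
ys,xs=np.nonzero(sat);P=onz(w,np.c_[xs+270,ys+110],.103)[:,:2]
r2=cv2.minAreaRect((P*1000).astype(np.float32));print('slot',len(P),r2,P.mean(0),xs.mean()+270,ys.mean()+110)
# edges: slot sat seen at depth; plate edges yaw
t=onz(w,[[242,50],[372,48],[371,262],[250,262]],.1);print('deck',t,[np.degrees(np.arctan2(*(b-a)[[1,0]])) for a,b in((t[3],t[0]),(t[2],t[1]),(t[0],t[1]))])
A=cv2.resize(w['frame'][220:260,295:345],None,fx=8,fy=8,interpolation=cv2.INTER_NEAREST)
B=cv2.resize(w['frame'][130:165,290:335],None,fx=8,fy=8,interpolation=cv2.INTER_NEAREST)
cv2.imwrite('pics/z3.png',cv2.cvtColor(np.hstack([A[:280],B]),cv2.COLOR_RGB2BGR))
T=np.array([.5747,-.0202]);
def tool(p): 
    y=np.radians(-174.27);d=p-np.r_[T,.2178];return np.array([np.cos(y)*d[0]+np.sin(y)*d[1],np.sin(y)*d[0]-np.cos(y)*d[1],-d[2]])
for z in(.178,.19):
  for u in((318,235),(306,235),(331,235),(318,231)): print(z,u,tool(onz(w,[u],z)[0]))
E
```

```text
plate [  14   11   54   55 2509] ((530.9644775390625, -29.16798973083496), (44.680633544921875, 44.006805419921875), 6.045834541320801)
slot 93 ((530.468994140625, -28.633331298828125), (3.304999351501465, 15.85250473022461), 5.73850679397583) [ 0.5305 -0.0281] 312.18279569892474 148.05376344086022
deck [[ 0.4595 -0.0908  0.1   ]
 [ 0.4478  0.0114  0.1   ]
 [ 0.6279  0.0353  0.1   ]
 [ 0.639  -0.0747  0.1   ]] [np.float64(-174.8828110408), np.float64(-172.45569756451937), np.float64(96.54225246436566)]
0.178 (318, 235) [-0.0058  0.0015  0.0398]
0.178 (306, 235) [-0.0058 -0.0064  0.0398]
0.178 (331, 235) [-0.0058  0.01    0.0398]
0.178 (318, 231) [-0.003   0.0015  0.0398]
0.19 (318, 235) [-0.0017  0.0015  0.0278]
0.19 (306, 235) [-0.0017 -0.006   0.0278]
0.19 (331, 235) [-0.0017  0.0096  0.0278]
0.19 (318, 231) [0.001  0.0015 0.0278]
```

View pics/z3.png

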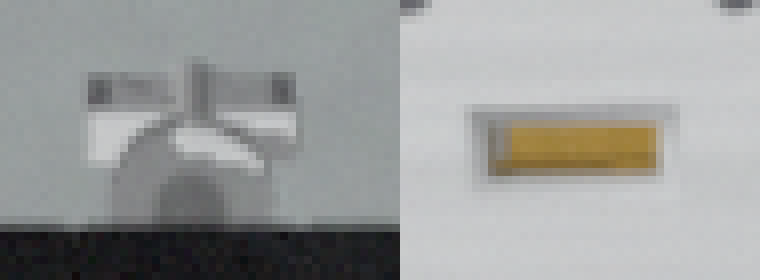

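Slot centre is at about (0.5305, −0.0281), with yaw about 5.9°. The bit reads (−2.6, +2.1) mm off the tool axis. The y part must be camera bias, because the finger gap is also centred on column 319. So I'll work from relative offsets and look again from closer, with the slot still 20 mm ahead of the bit.

Emit:
{"method": "carry_out", "body": {"increments": [[0.03, -0.01, 0.06, 0, 20], [0.08, -0.02, 0.15, 0, 20], [0.13, -0.03, 0.26, -0.0015, 20], [0.18, -0.04, 0.37, -0.0015, 20], [0.22, -0.047, 0.47, -0.0015, 20], [0.228, -0.047, 0.54, -0.0015, 20], [0.228, -0.047, 0.555, -0.0015, 20], [0.228, -0.047, 0.555, -0.0015, 20]]}}

```text
time: 13.35
tcp_pos: [0.548, -0.0279, 0.151]
eef_rot: [0.167, -3.137, -0.0]
contact_force: [-0.1, -0.1, 1.0]
opening: 0.0298
```

```bash
python3 - <<'E'
from h import *
np.set_printoptions(precision=4,suppress=True)
s=status.sense();print(s['tcp_pos'],yaw(),s['opening'],s['contact_force'])
w=grab('wrist');np.save('w4.npy',w,allow_pickle=True)
save(w,'pics/w4.png',(270,140,370,260),5)
print(proj(w,[[.5305,-.0281,.103]]))
E
```

```text
[ 0.548  -0.0279  0.151 ] -173.8881062194785 0.029803901282839454 [-0.0751 -0.0611  0.9874]
[[318.315  198.0409]]
```

View pics/w4.png

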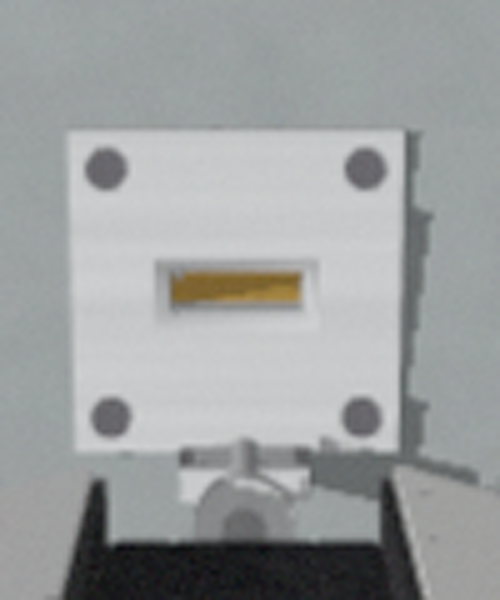

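In the crop the slot's bevel is centred at (237,292), i.e. pixel (317.4,198.4). The bit's wing tops are centred at (244,484), i.e. pixel (318.8,236.8), and its lower front edge is at row 229.4.

```bash
python3 - <<'E'
from h import *
np.set_printoptions(precision=5,suppress=True)
w=np.load('w4.npy',allow_pickle=True).item()
s=status.sense();T=s['tcp_pos'];y=np.radians(yaw())
def tool(p):
    d=p-T;return 1e3*np.array([np.cos(y)*d[0]+np.sin(y)*d[1],np.sin(y)*d[0]-np.cos(y)*d[1],-d[2]])
S=tool(onz(w,[[317.4,198.4]],.103)[0]);W=tool(onz(w,[[318.8,236.8]],.125)[0]);B=tool(onz(w,[[318.8,229.4]],.113)[0])
print('slot',S,'wing top ctr',W,'bit low front edge',B,'rel',S-W)
f=w['frame'].astype(int);g=(f[160:235,280:356].min(2)>165).astype(np.uint8)
n,l,st,c=cv2.connectedComponentsWithStats(g);k=1+np.argmax(st[1:,4]);ys,xs=np.nonzero(l==k);ok=ys<68
P=onz(w,np.c_[xs+280,ys+160][ok],.103)[:,:2];print(cv2.minAreaRect((P*1000).astype(np.float32)),np.degrees(y))
E
```

```text
slot [17.49824  1.23071 48.55448] wing top ctr [-1.81441  2.13064 26.55448] bit low front edge [-0.91108  2.15546 38.55448] rel [19.31265 -0.89993 22.     ]
((530.03662109375, -29.462007522583008), (41.59763717651367, 44.427364349365234), 6.120976448059082) -173.8898217056367
```

Emit:
{"method": "carry_out", "body": {"increments": [[0.03, -0.002, 0, 0, 20], [0.07, -0.004, 0, 0, 20], [0.12, -0.006, 0, 0, 20], [0.155, -0.008, 0, 0, 20], [0.165, -0.008, 0, 0, 20], [0.165, -0.008, 0.02, 0, 20], [0.165, -0.008, 0.05, 0, 20], [0.165, -0.008, 0.05, 0, 20]]}}

```text
time: 14.2
tcp_pos: [0.528, -0.0313, 0.1443]
eef_rot: [0.167, -3.136, -0.0]
contact_force: [-0.1, 0.1, 0.4]
opening: 0.0297
```

Emit:
{"method": "carry_out", "body": {"increments": [[0, 0, 0.015, 0, 20], [0, 0, 0.03, 0, 20], [0, 0, 0.045, 0, 20], [0, 0, 0.06, 0, 20], [0, 0, 0.07, 0, 20], [0, 0, 0.08, 0, 20], [0, 0, 0.08, 0, 20], [0, 0, 0.08, 0, 20]]}}

```text
time: 15.0
tcp_pos: [0.5285, -0.0314, 0.1356]
eef_rot: [-0.167, 3.137, -0.0]
contact_force: [0.7, 0.1, -1.0]
opening: 0.0296
```

```bash
python3 - <<'E'
from h import *
np.set_printoptions(precision=4,suppress=True)
s=status.sense();print(s['tcp_pos'],yaw(),s['opening'],s['contact_force'],s['ft_torque'])
E
```

```text
[ 0.5285 -0.0314  0.1356] -173.9080128205863 0.02955781384702049 [ 0.7299  0.0709 -0.9792] [ 0.0445 -0.3078 -0.0692]
```

Emit:
{"method": "carry_out", "body": {"increments": [[0, 0, 0.01, 0, 20], [0, 0, 0.02, 0, 20], [0, 0, 0.03, 0, 20], [0, 0, 0.04, 0, 20], [0, 0, 0.05, 0, 20], [0, 0, 0.06, 0, 20], [0, 0, 0.07, 0, 20], [0, 0, 0.07, 0, 20]]}}

```text
time: 15.8
tcp_pos: [0.5285, -0.0314, 0.127]
eef_rot: [-0.167, 3.137, -0.0]
contact_force: [1.1, 0.2, -0.1]
opening: 0.0297
```

```bash
python3 - <<'E'
from h import *
np.set_printoptions(precision=4,suppress=True)
s=status.sense();print(s['tcp_pos'],yaw(),s['opening'],s['contact_force'],s['ft_torque'])
E
```

```text
[ 0.5285 -0.0314  0.127 ] -173.91044011318988 0.029651430679595223 [ 1.0974  0.1972 -0.0537] [ 0.0391 -0.429   0.0611]
```

Emit:
{"method": "carry_out", "body": {"increments": [[0, 0, 0.01, 0, 20], [0, 0, 0.02, 0, 20], [0, 0, 0.03, 0, 20], [0, 0, 0.04, 0, 20], [0, 0, 0.05, 0, 20], [0, 0, 0.06, 0, 20], [0, 0, 0.065, 0, 20], [0, 0, 0.065, 0, 20]]}}

```text
time: 16.6
tcp_pos: [0.5285, -0.0314, 0.1194]
eef_rot: [-0.167, 3.137, -0.0]
contact_force: [2.2, 0.1, -0.4]
opening: 0.0299
```

Emit:
{"method": "carry_out", "body": {"increments": [[0, 0, 0.005, 0, 20], [0, 0, 0.01, 0, 20], [0, 0, 0.015, 0, 20], [0, 0, 0.02, 0, 20], [0, 0, 0.025, 0, 20], [0, 0, 0.025, 0, 20], [0, 0, 0.025, 0, 20], [0, 0, 0.025, 0, 20]]}}

```text
time: 17.4
tcp_pos: [0.5285, -0.0314, 0.1166]
eef_rot: [-0.167, 3.137, -0.0]
contact_force: [0.8, -0.1, 1.0]
opening: 0.0296
```

```bash
python3 - <<'E'
from h import *
np.set_printoptions(precision=4,suppress=True)
s=status.sense();print(s['tcp_pos'],yaw(),s['opening'],s['contact_force'],s['ft_torque'])
E
```

```text
[ 0.5285 -0.0314  0.1166] -173.9091263376669 0.02963717893996873 [ 0.754  -0.0983  1.047 ] [ 0.1203 -0.443   0.0017]
```

Only light side force (1–2 N), so the bit is in the slot. I'll keep feeling down for the flange landing.

Emit:
{"method": "carry_out", "body": {"increments": [[0, 0, 0.005, 0, 20], [0, 0, 0.01, 0, 20], [0, 0, 0.015, 0, 20], [0, 0, 0.017, 0, 20], [0, 0, 0.017, 0, 20], [0, 0, 0.017, 0, 20], [0, 0, 0.017, 0, 20], [0, 0, 0.017, 0, 20]]}}

```text
time: 18.2
tcp_pos: [0.5286, -0.0314, 0.1165]
eef_rot: [-0.167, 3.136, -0.001]
contact_force: [-1.8, 1.5, 8.7]
opening: 0.0298
```

```bash
python3 - <<'E'
from h import *
np.set_printoptions(precision=4,suppress=True)
s=status.sense();print(s['tcp_pos'],s['opening'],s['contact_force'],s['ft_torque'])
a=grab('scene');p=proj(a,[[.53,-.03,.12]])[0].astype(int);print(p)
A=cv2.resize(a['frame'][p[1]-30:p[1]+20,p[0]-30:p[0]+30],None,fx=10,fy=10,interpolation=cv2.INTER_CUBIC);cv2.imwrite('pics/z4.png',cv2.cvtColor(A,cv2.COLOR_RGB2BGR))
E
```

```text
[ 0.5286 -0.0314  0.1165] 0.02980396751946742 [-1.8481  1.5315  8.7001] [ 0.2264  0.1663 -0.0615]
[338 208]
```

The flange has landed: z held at 0.1165 (predicted 0.117) while the command went 2 mm lower, with 8.7 N upward. Now turn clockwise, about 24° first, and read the side forces.

Emit:
{"method": "carry_out", "body": {"increments": [[0, 0, 0, 0.02, 20], [0, 0, 0, 0.04, 20], [0, 0, 0, 0.06, 20], [0, 0, 0, 0.08, 20], [0, 0, 0, 0.1, 20], [0, 0, 0, 0.12, 20], [0, 0, 0, 0.135, 20], [0, 0, 0, 0.135, 20]], "squeeze": 40}}

```text
time: 19.05
tcp_pos: [0.5289, -0.0312, 0.1165]
eef_rot: [0.497, 3.1, 0.001]
contact_force: [-0.6, 0.5, 7.7]
opening: 0.0296
```

```bash
python3 - <<'E'
from h import *
np.set_printoptions(precision=4,suppress=True)
s=status.sense();print(s['tcp_pos'],yaw(),s['opening'],s['contact_force'],s['ft_torque'])
w=np.load('w4.npy',allow_pickle=True).item()
T=np.array([.548,-.0279,.151]);y=np.radians(-173.89)
def tool(p):
    d=p-T;return 1e3*np.array([np.cos(y)*d[0]+np.sin(y)*d[1],np.sin(y)*d[0]-np.cos(y)*d[1],-d[2]])
print([tool(onz(w,[[319,249]],.151+k)[0]) for k in (.034,.0)])
E
```

```text
[ 0.5289 -0.0312  0.1165] 161.7924860165157 0.0296494950447193 [-0.6385  0.5322  7.6822] [ 0.2923 -0.0278  0.1529]
[array([ 13.0813,   1.9039, -34.    ]), array([-0.0923,  2.0066, -0.    ])]
```

Side forces are tiny (under 1 N). Keep turning to the stop.

Emit:
{"method": "carry_out", "body": {"increments": [[0, 0, 0, 0.025, 20], [0, 0, 0, 0.05, 20], [0, 0, 0, 0.075, 20], [0, 0, 0, 0.1, 20], [0, 0, 0, 0.125, 20], [0, 0, 0, 0.15, 20], [0, 0, 0, 0.175, 20], [0, 0, 0, 0.175, 20]]}}

```text
time: 19.85
tcp_pos: [0.5291, -0.0305, 0.1165]
eef_rot: [1.321, 2.849, 0.004]
contact_force: [-0.3, 2.0, 7.9]
opening: 0.0294
```

```bash
python3 - <<'E'
from h import *
np.set_printoptions(precision=4,suppress=True)
s=status.sense();print(s['tcp_pos'],yaw(),s['opening'],s['contact_force'],s['ft_torque'])
E
```

```text
[ 0.5291 -0.0305  0.1165] 130.25265829025153 0.029429564329620482 [-0.295   1.9544  7.9136] [ 0.5292 -0.0738  0.0013]
```

Emit:
{"method": "carry_out", "body": {"increments": [[0, 0, 0, 0.02, 20], [0, 0, 0, 0.04, 20], [0, 0, 0, 0.06, 20], [0, 0, 0, 0.08, 20], [0, 0, 0, 0.1, 20], [0, 0, 0, 0.11, 20], [0, 0, 0, 0.11, 20], [0, 0, 0, 0.11, 20]]}}

```text
time: 20.65
tcp_pos: [0.5293, -0.0302, 0.1165]
eef_rot: [1.789, 2.581, 0.006]
contact_force: [0.6, 3.6, 8.2]
opening: 0.0294
```

```bash
python3 - <<'E'
from h import *
np.set_printoptions(precision=4,suppress=True)
s=status.sense();print(s['tcp_pos'],yaw(),s['opening'],s['contact_force'],s['ft_torque'])
E
```

```text
[ 0.5293 -0.0302  0.1165] 110.54072036776378 0.029434031860427007 [0.581  3.5553 8.2101] [ 0.7135 -0.1331  0.0889]
```

Emit:
{"method": "carry_out", "body": {"increments": [[0, 0, 0, 0.01, 20], [0, 0, 0, 0.02, 20], [0, 0, 0, 0.03, 20], [0, 0, 0, 0.04, 20], [0, 0, 0, 0.05, 20], [0, 0, 0, 0.06, 20], [0, 0, 0, 0.065, 20], [0, 0, 0, 0.065, 20]]}}

```text
time: 21.45
tcp_pos: [0.5296, -0.0299, 0.1165]
eef_rot: [2.042, 2.386, 0.007]
contact_force: [1.0, 3.8, 7.9]
opening: 0.0293
```

```bash
python3 - <<'E'
from h import *
np.set_printoptions(precision=4,suppress=True)
s=status.sense();print(s['tcp_pos'],yaw(),s['opening'],s['contact_force'],s['ft_torque'],s['effort'])
a=grab('scene');save(a,'pics/s2.png',(190,130,390,280),4)
E
```

```text
[ 0.5296 -0.0299  0.1165] 98.86830141078909 0.029320485583453893 [1.0172 3.8063 7.8541] [ 0.8046 -0.1604  0.2435] [ -2.1379 -28.6732 -25.4375  -1.2733   0.0989   0.331 ]
```

View pics/s2.png

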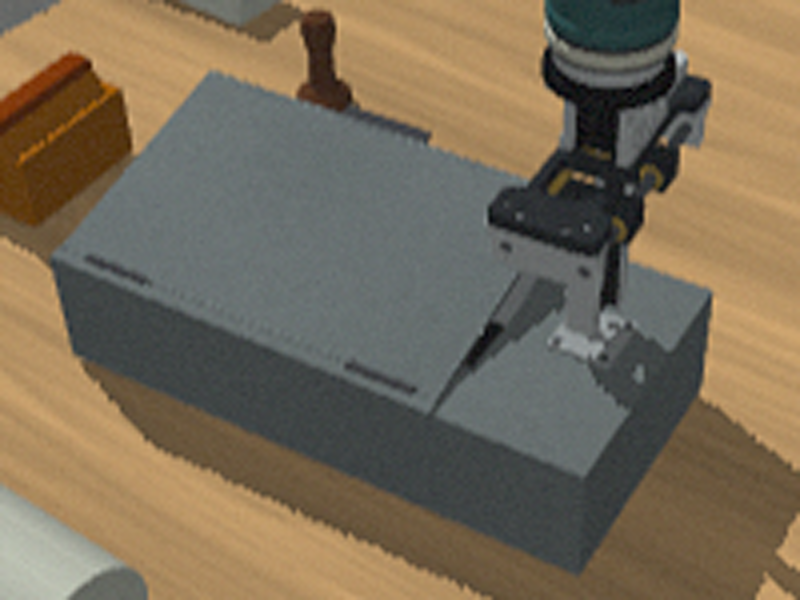

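The lid has sprung up, with a wedge gap visible at (470,350), and the key is still in the plate. One more small nudge will confirm the stop by torque.

Emit:
{"method": "carry_out", "body": {"increments": [[0, 0, 0, 0.005, 20], [0, 0, 0, 0.01, 20], [0, 0, 0, 0.015, 20], [0, 0, 0, 0.02, 20], [0, 0, 0, 0.02, 20], [0, 0, 0, 0.02, 20], [0, 0, 0, 0.02, 20], [0, 0, 0, 0.02, 20]]}}

```text
time: 22.3
tcp_pos: [0.5297, -0.0298, 0.1165]
eef_rot: [2.115, 2.321, 0.007]
contact_force: [1.2, 4.5, 6.7]
opening: 0.0294
```

```bash
python3 - <<'E'
from h import *
np.set_printoptions(precision=4,suppress=True)
s=status.sense();print(s['tcp_pos'],yaw(),s['opening'],s['contact_force'],s['ft_torque'],s['effort'])
E
```

```text
[ 0.5297 -0.0298  0.1165] 95.30893456603128 0.029360845462972206 [1.172  4.5405 6.7449] [ 0.8454 -0.3567  0.4067] [ -2.3976 -28.733  -25.4359  -1.3728   0.2778   0.4181]
```

The torque climbed from 0.09 to 0.24 to 0.41 N·m, so the key is at its stop. Turning back home.

Emit:
{"method": "carry_out", "body": {"increments": [[0, 0, 0, -0.025, 20], [0, 0, 0, -0.055, 20], [0, 0, 0, -0.085, 20], [0, 0, 0, -0.115, 20], [0, 0, 0, -0.145, 20], [0, 0, 0, -0.175, 20], [0, 0, 0, -0.205, 20], [0, 0, 0, -0.215, 20]]}}

```text
time: 23.1
tcp_pos: [0.529, -0.0303, 0.1165]
eef_rot: [1.226, 2.891, 0.004]
contact_force: [-0.4, 2.9, 8.3]
opening: 0.0301
```

Emit:
{"method": "carry_out", "body": {"increments": [[0, 0, 0, -0.025, 20], [0, 0, 0, -0.055, 20], [0, 0, 0, -0.085, 20], [0, 0, 0, -0.115, 20], [0, 0, 0, -0.145, 20], [0, 0, 0, -0.175, 20], [0, 0, 0, -0.205, 20], [0, 0, 0, -0.215, 20]]}}

```text
time: 23.9
tcp_pos: [0.5288, -0.0312, 0.1165]
eef_rot: [0.199, 3.133, 0.0]
contact_force: [-1.2, 0.7, 8.5]
opening: 0.0295
```

```bash
python3 - <<'E'
from h import *
np.set_printoptions(precision=4,suppress=True)
s=status.sense();print(s['tcp_pos'],yaw(),s['opening'],s['contact_force'],s['ft_torque'],s['effort'])
E
```

```text
[ 0.5288 -0.0312  0.1165] 172.72357775087877 0.029480714412434522 [-1.2341  0.6711  8.4845] [ 0.287   0.006  -0.0366] [ -0.4223 -28.1434 -25.6776  -0.343   -0.3403  -0.0406]
```

Emit:
{"method": "carry_out", "body": {"increments": [[0, 0, 0, -0.015, 20], [0, 0, 0, -0.03, 20], [0, 0, 0, -0.045, 20], [0, 0, 0, -0.06, 20], [0, 0, 0, -0.075, 20], [0, 0, 0, -0.09, 20], [0, 0, 0, -0.1, 20], [0, 0, 0, -0.1, 20]]}}

```text
time: 24.7
tcp_pos: [0.529, -0.0316, 0.1164]
eef_rot: [-0.29, 3.126, -0.002]
contact_force: [-0.2, 0.4, 7.8]
opening: 0.0292
```

```bash
python3 - <<'E'
from h import *
np.set_printoptions(precision=4,suppress=True)
s=status.sense();print(s['tcp_pos'],yaw(),s['opening'],s['contact_force'],s['ft_torque'],s['effort'])
E
```

```text
[ 0.529  -0.0316  0.1164] -169.3851894023514 0.029232738108593594 [-0.1828  0.4164  7.7699] [ 0.1099  0.0221 -0.1045] [ -0.0314 -28.3013 -25.6042  -0.0937  -0.1704  -0.1669]
```

Emit:
{"method": "carry_out", "body": {"increments": [[0, 0, 0, -0.005, 20], [0, 0, 0, -0.01, 20], [0, 0, 0, -0.015, 20], [0, 0, 0, -0.02, 20], [0, 0, 0, -0.025, 20], [0, 0, 0, -0.025, 20], [0, 0, 0, -0.025, 20], [0, 0, 0, -0.025, 20]]}}

```text
time: 25.5
tcp_pos: [0.529, -0.0318, 0.1164]
eef_rot: [-0.412, 3.112, -0.002]
contact_force: [0.5, 0.7, 7.1]
opening: 0.0294
```

```bash
python3 - <<'E'
from h import *
np.set_printoptions(precision=4,suppress=True)
s=status.sense();print(s['tcp_pos'],yaw(),s['opening'],s['contact_force'],s['ft_torque'],s['effort'])
E
```

```text
[ 0.529  -0.0318  0.1164] -164.92882958630727 0.029412949270862916 [0.5331 0.7492 7.1228] [ 0.0812 -0.0424 -0.0452] [  0.1095 -28.3576 -25.5777  -0.0435  -0.1158  -0.0942]
```

Emit:
{"method": "carry_out", "body": {"increments": [[0, 0, 0, -0.005, 20], [0, 0, 0, -0.01, 20], [0, 0, 0, -0.015, 20], [0, 0, 0, -0.02, 20], [0, 0, 0, -0.02, 20], [0, 0, 0, -0.02, 20], [0, 0, 0, -0.02, 20], [0, 0, 0, -0.02, 20]]}}

```text
time: 26.3
tcp_pos: [0.529, -0.0318, 0.1165]
eef_rot: [-0.508, 3.098, -0.002]
contact_force: [-0.3, -0.1, 7.6]
opening: 0.0291
```

```bash
python3 - <<'E'
from h import *
np.set_printoptions(precision=4,suppress=True)
s=status.sense();print(s['tcp_pos'],yaw(),s['opening'],s['contact_force'],s['ft_torque'],s['effort'])
E
```

```text
[ 0.529  -0.0318  0.1165] -161.36827094258808 0.029135495447978707 [-0.289  -0.1397  7.5582] [ 0.0426 -0.0486 -0.3058] [  0.3797 -28.3861 -25.5657  -0.0416  -0.0944  -0.323 ]
```

The reverse torque jumped to −0.31 N·m at 12.5° past home, so the rotor is at its home stop. The stop-to-stop span fits about 0.15 rad of play. I'll re-align the key with the slot and draw it out gently.

Emit:
{"method": "carry_out", "body": {"increments": [[0, 0, 0, 0.02, 20], [0, 0, 0, 0.04, 20], [0, 0, 0, 0.06, 20], [0, 0, 0, 0.068, 20], [0, 0, -0.02, 0.068, 20], [0, 0, -0.04, 0.068, 20], [0, 0, -0.06, 0.068, 20], [0, 0, -0.06, 0.068, 20]]}}

```text
time: 27.1
tcp_pos: [0.5284, -0.0313, 0.1214]
eef_rot: [0.177, -3.136, -0.0]
contact_force: [1.5, 0.8, -1.1]
opening: 0.0296
```

```bash
python3 - <<'E'
from h import *
np.set_printoptions(precision=4,suppress=True)
s=status.sense();print(s['tcp_pos'],yaw(),s['opening'],s['contact_force'],s['ft_torque'],s['effort'])
E
```

```text
[ 0.5284 -0.0313  0.1214] -173.53636076539695 0.02957730101209385 [ 1.4846  0.7996 -1.1233] [ 0.1584 -0.6393  0.0123] [ -0.2869 -32.8027 -28.6356  -0.3228   0.8953  -0.0013]
```

Emit:
{"method": "carry_out", "body": {"increments": [[0, 0, -0.02, 0, 20], [0, 0, -0.04, 0, 20], [0, 0, -0.06, 0, 20], [0, 0, -0.08, 0, 20], [0, 0, -0.1, 0, 20], [0, 0, -0.12, 0, 20], [0, 0, -0.13, 0, 20], [0, 0, -0.13, 0, 20]]}}

```text
time: 27.9
tcp_pos: [0.5284, -0.0315, 0.1376]
eef_rot: [-0.177, 3.136, -0.0]
contact_force: [0.7, -0.5, 0.7]
opening: 0.0298
```

```bash
python3 - <<'E'
from h import *
np.set_printoptions(precision=4,suppress=True)
s=status.sense();print(s['tcp_pos'],yaw(),s['opening'],s['contact_force'],s['ft_torque'])
E
```

```text
[ 0.5284 -0.0315  0.1376] -173.5489938313335 0.02975571513605747 [ 0.7157 -0.4819  0.7136] [ 0.0659 -0.4284 -0.0001]
```

Emit:
{"method": "carry_out", "body": {"increments": [[0, 0, -0.05, 0, 20], [0, 0, -0.13, 0, 20], [0, 0, -0.23, 0, 20], [0, 0, -0.34, 0, 20], [0, 0, -0.45, 0, 20], [0, 0, -0.57, 0, 20], [0, 0, -0.7, 0, 20], [0, 0, -0.75, 0, 20]]}}

```text
time: 28.7
tcp_pos: [0.5293, -0.0316, 0.2301]
eef_rot: [-0.177, 3.133, -0.002]
contact_force: [-0.2, -0.5, -0.9]
opening: 0.0296
```

```bash
python3 - <<'E'
from h import *
np.set_printoptions(precision=4,suppress=True)
s=status.sense();print(s['tcp_pos'],yaw(),s['opening'],s['contact_force'],s['ft_torque'])
plan([.57,.03,.225,158],[.57,.12,.225,138.3],[.5565,.233,.225,138.3])
w=grab('wrist');np.save('w5.npy',w,allow_pickle=True)
w3=np.load('w3.npy',allow_pickle=True).item()
for i in(w3,w):
    f=i['frame'][222:250,296:342].astype(int);b=f.min(2)>195;ys,xs=np.nonzero(b);print(b.sum(),xs.min()+296,xs.max()+296,xs.mean()+296,ys.mean()+222)
    print(''.join(f"{v:4d}" for v in f[:,10].mean(1).astype(int)))
E
```

```text
[ 0.5293 -0.0316  0.2301] -173.54825299966285 0.029587595538914595 [-0.1915 -0.4626 -0.91  ] [ 0.0656 -0.1789 -0.0453]
to [  0.57    0.03    0.225 158.   ] frac [-0.395   0.4718  0.0423] turn 0.1581
to [  0.57    0.12    0.225 138.3  ] frac [ 0.281   0.6954 -0.    ] turn 0.1094
to [  0.5565   0.233    0.225  138.3   ] frac [ 0.7104  0.6282 -0.    ] turn -0.0
21 307 330 312.9047619047619 236.33333333333334
 157 155 154 156 157 158 158 130 107 103  95 134 173 185 184 184 185 189 170 154 153 153 152 153 153 135  80  30
19 306 328 312.9473684210526 236.05263157894737
 180 160 154 155 154 153 153 128 107 106  97 131 184 197 187 185 184 190 169 156 153 154 155 155 154 136  80  24
```

The bit's image profile matches the pre-insertion one row for row, so the key hasn't slipped in the grip. I can re-hang it by retracing the path. Moving back to the hook.

Emit:
{"method": "carry_out", "body": {"increments": [[-0.04, 0.05, 0, 0.015, 20], [-0.1, 0.12, 0, 0.035, 20], [-0.17, 0.2, 0, 0.06, 20], [-0.24, 0.29, 0, 0.09, 20], [-0.31, 0.38, 0, 0.12, 20], [-0.37, 0.44, 0, 0.145, 20], [-0.395, 0.47, 0, 0.158, 20], [-0.395, 0.47, 0, 0.158, 20]]}}

```text
time: 29.55
tcp_pos: [0.5691, 0.0305, 0.2263]
eef_rot: [-0.597, -3.083, 0.0]
contact_force: [0.1, 0.4, -0.5]
opening: 0.0293
```

Emit:
{"method": "carry_out", "body": {"increments": [[0.03, 0.07, 0, 0.01, 20], [0.07, 0.17, 0, 0.025, 20], [0.12, 0.29, 0, 0.045, 20], [0.17, 0.41, 0, 0.065, 20], [0.22, 0.54, 0, 0.085, 20], [0.26, 0.65, 0, 0.1, 20], [0.28, 0.695, 0, 0.1094, 20], [0.28, 0.695, 0, 0.1094, 20]]}}

```text
time: 30.35
tcp_pos: [0.5689, 0.1203, 0.2268]
eef_rot: [-1.114, -2.937, 0.001]
contact_force: [-0.2, -0.2, -0.4]
opening: 0.0295
```

```bash
python3 - <<'E'
from h import *
print(status.sense()['tcp_pos'],yaw())
plan([.5585,.232,.22,138.3],[.5585,.232,.098,138.3])
E
```

```text
[0.56885397 0.12034062 0.2268467 ] 138.43478099422984
to [  0.5585   0.232    0.22   138.3   ] frac [0.6819 0.639  0.0571] turn 0.0007
to [5.585e-01 2.320e-01 9.800e-02 1.383e+02] frac [0.     0.     1.0167] turn -0.0
```

Emit:
{"method": "carry_out", "body": {"increments": [[0.05, 0.05, 0, 0, 20], [0.14, 0.13, 0, 0, 20], [0.26, 0.24, 0, 0, 20], [0.38, 0.36, 0.01, 0, 20], [0.5, 0.47, 0.03, 0.0007, 20], [0.61, 0.57, 0.05, 0.0007, 20], [0.682, 0.639, 0.057, 0.0007, 20], [0.682, 0.639, 0.057, 0.0007, 20]]}}

```text
time: 31.15
tcp_pos: [0.5586, 0.2332, 0.2199]
eef_rot: [-1.117, -2.936, 0.0]
contact_force: [0.3, -1.0, -0.3]
opening: 0.0297
```

Emit:
{"method": "carry_out", "body": {"increments": [[0, 0, 0.07, 0, 20], [0, 0, 0.2, 0, 20], [0, 0, 0.35, 0, 20], [0, 0, 0.5, 0, 20], [0, 0, 0.65, 0, 20], [0, 0, 0.8, 0, 20], [0, 0, 0.93, 0, 20], [0, 0, 1, 0, 20]]}}

```text
time: 31.95
tcp_pos: [0.5583, 0.2305, 0.0981]
eef_rot: [-1.122, -2.932, 0.003]
contact_force: [-0.1, -0.2, -0.6]
opening: 0.0295
```

Emit:
{"method": "carry_out", "body": {"increments": [[0, 0, 0, 0, 20], [0, 0, 0, 0, 20], [0, 0, 0, 0, 20], [0, 0, 0, 0, 20], [0, 0, 0, 0, 20], [0, 0, 0, 0, 20], [0, 0, 0, 0, 20], [0, 0, 0, 0, 20]]}}

```text
time: 32.75
tcp_pos: [0.5591, 0.2316, 0.1004]
eef_rot: [1.121, 2.935, -0.0]
contact_force: [0.4, 1.0, -0.8]
opening: 0.0298
```

```bash
python3 - <<'E'
from h import *
g=np.load('grasp_pose.npy');print(status.sense()['tcp_pos'],yaw(),g)
plan([.5565,.233,.0985,138.3],[g[0],g[1],g[2]+.004,138.3])
plan([g[0],g[1],g[2]+.004,138.3])
E
```

```text
[0.55910325 0.23161103 0.10038203] 138.19832113755743 [5.15664362e-01 2.53659420e-01 8.82125594e-02 1.38303445e+02]
to [5.565e-01 2.330e-01 9.850e-02 1.383e+02] frac [ 0.0239 -0.0058  0.0157] turn -0.0006
to [5.157e-01 2.537e-01 9.220e-02 1.383e+02] frac [ 0.3686 -0.0978  0.0524] turn -0.0
to [5.157e-01 2.537e-01 9.220e-02 1.383e+02] frac [ 0.3923 -0.1043  0.0681] turn -0.0006
```

Emit:
{"method": "carry_out", "body": {"increments": [[0.03, -0.008, 0.02, 0, 20], [0.09, -0.024, 0.035, 0, 20], [0.15, -0.04, 0.045, 0, 20], [0.21, -0.056, 0.052, 0, 20], [0.27, -0.072, 0.058, 0, 20], [0.33, -0.088, 0.064, 0, 20], [0.38, -0.101, 0.068, 0, 20], [0.392, -0.104, 0.068, 0, 20]]}}

```text
time: 33.55
tcp_pos: [0.515, 0.2541, 0.0922]
eef_rot: [-1.12, -2.935, 0.0]
contact_force: [-0.1, -0.1, -0.1]
opening: 0.0299
```

Emit:
{"method": "carry_out", "body": {"increments": [[0, 0, 0.01, 0, 20], [0, 0, 0.02, 0, 20], [0, 0, 0.028, 0, 20], [0, 0, 0.03, 0, 20], [0, 0, 0.03, 0, 20], [0, 0, 0.03, 0, 20], [0, 0, 0.03, 0, 20], [0, 0, 0.03, 0, 20]]}}

```text
time: 34.35
tcp_pos: [0.5157, 0.2536, 0.0886]
eef_rot: [1.121, 2.935, -0.0]
contact_force: [0.8, -0.4, -0.9]
opening: 0.0298
```

```bash
python3 - <<'E'
from h import *
np.set_printoptions(precision=4,suppress=True)
s=status.sense();print(s['tcp_pos'],yaw(),s['opening'],s['contact_force'],s['ft_torque'])
a=grab('scene');w=grab('wrist')
A=cv2.resize(a['frame'][240:300,425:485],(480,480),interpolation=cv2.INTER_CUBIC)
B=cv2.resize(w['frame'][150:270,260:340],(320,480),interpolation=cv2.INTER_CUBIC)
cv2.imwrite('pics/z5.png',cv2.cvtColor(np.hstack([A,B]),cv2.COLOR_RGB2BGR))
E
```

```text
[0.5157 0.2536 0.0886] 138.19104581612953 0.029845023478004648 [ 0.7679 -0.4373 -0.8932] [-0.0635 -0.1409 -0.0056]
```

View pics/z5.png

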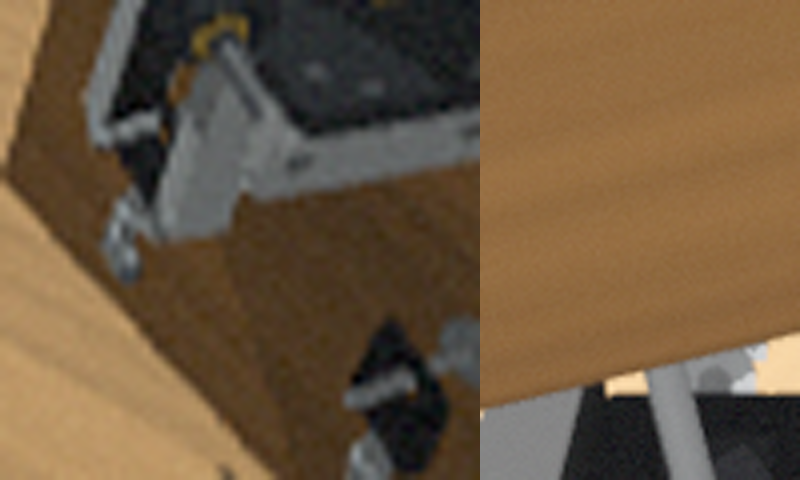

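The peg passes through the head: its tip shows at (130,128) in the scene crop, and it enters the head at (680,430) in the wrist crop. The pose matches the original grasp within 0.5 mm. Releasing gently and lifting away.

Emit:
{"method": "carry_out", "body": {"increments": [[0, 0, 0, 0, 30], [0, 0, 0, 0, 31], [0, 0, 0, 0, 32], [0, 0, 0, 0, 34], [0, 0, 0, 0, 37], [0, 0, 0, 0, 41], [0, 0, 0, 0, 46], [0, 0, 0, 0, 50]], "squeeze": 10}}

```text
time: 35.25
tcp_pos: [0.5157, 0.2536, 0.0886]
eef_rot: [1.121, 2.935, -0.0]
contact_force: [-0.9, -0.3, -0.3]
opening: 0.0491
```

Emit:
{"method": "carry_out", "body": {"increments": [[0, 0, 0, 0, 50], [0, 0, 0, 0, 50], [0, 0, -0.03, 0, 50], [0, 0, -0.08, 0, 50], [0, 0, -0.15, 0, 50], [0, 0, -0.25, 0, 50], [0, 0, -0.36, 0, 50], [0, 0, -0.48, 0, 50]]}}

```text
time: 36.05
tcp_pos: [0.5159, 0.2537, 0.1478]
eef_rot: [1.121, 2.934, 0.001]
contact_force: [-0.0, -0.9, 0.7]
opening: 0.0501
```

Emit:
{"method": "carry_out", "body": {"increments": [[0, 0, -0.1, 0, 50], [0, 0, -0.22, 0, 50], [0, 0, -0.35, 0, 50], [0, 0, -0.5, 0, 50], [0, 0, -0.65, 0, 50], [0, 0, -0.8, 0, 50], [0, 0, -0.9, 0, 50], [0, 0, -0.9, 0, 50]]}}

```text
time: 36.85
tcp_pos: [0.5166, 0.254, 0.257]
eef_rot: [1.12, 2.932, 0.005]
contact_force: [-0.6, -0.4, -0.1]
opening: 0.0501
```

```bash
python3 - <<'E'
from h import *
np.set_printoptions(precision=4,suppress=True)
s=status.sense();print(s['time'],s['tcp_pos'],s['opening'],s['contact_force'])
a=grab('scene')
A=cv2.resize(a['frame'][235:305,420:490],(400,400),interpolation=cv2.INTER_CUBIC)
C=cv2.resize(a['frame'][140:280,190:390],(400,280),interpolation=cv2.INTER_CUBIC)
C=np.vstack([C,np.zeros((120,400,3),np.uint8)])
cv2.imwrite('pics/z6.png',cv2.cvtColor(np.hstack([A,C]),cv2.COLOR_RGB2BGR))
w=grab('wrist');P0=np.mgrid[0:400,0:640];pts=np.c_[P0[1].ravel(),P0[0].ravel()]
P=bydepth(w,pts);col=w['frame'].reshape(-1,3).max(1)
for c in((.5154,.253),(.562,.341)):
    m=(P[:,2]>.117)&(P[:,2]<.128)&(col<60)&(np.hypot(P[:,0]-c[0],P[:,1]-c[1])<.022);Q=P[m]
    if m.sum()>20: print(m.sum(),Q.mean(0),cv2.minAreaRect((Q[:,:2]*1000).astype(np.float32)))
E
```

```text
36.85 [0.5166 0.254  0.257 ] 0.050096111942904205 [-0.5803 -0.3703 -0.1171]
172 [0.516  0.2543 0.1211] ((516.1248168945312, 254.7562255859375), (27.760576248168945, 5.582889556884766), 47.591880798339844)
181 [0.5606 0.341  0.121 ] ((560.8775634765625, 341.406494140625), (28.263484954833984, 6.173454761505127), 48.73394012451172)
```

View pics/z6.png

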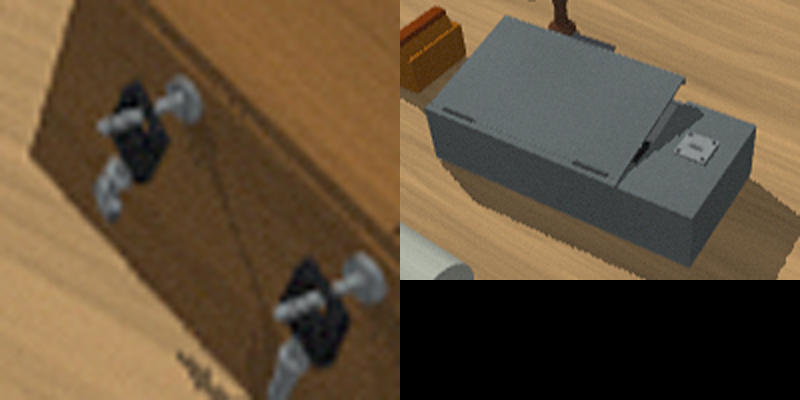

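Both keys hang on their hooks and the lid is ajar. The lock is empty and the arm is clear. Handing in.

```bash
python3 -c "
from h import *
print(workorder.finish_job())"
```

```text
the job is handed in; nothing more can be done
None
```

The till is unlocked with its lid ajar, and the winged key is back on the hook it came from (hook_a, the lower-y side). I handed the job in at about 37 s of the 67 s allowed; the hand-in gave no verdict.

- **Key choice:** close views showed the wings on this key and a plain round tube on the other, which I left alone.
- **Insertion:** the flange landed on the lock plate at the predicted height, with about 9 N of push.
- **Turning:** torque rose to 0.41 N·m at about 90° clockwise, showing the stop, and the lid sprang up. Going back, torque jumped to −0.31 N·m about 12° past home, so I took the rotor to be at its home stop.
- **Drawing out:** after I lined the key up with the slot, it came out with only about 1 N. The bit sat in the same place in the gripper as before insertion.
- **Final check:** the key's head hangs within about 2 mm and 1° of where it started, and the other key moved no more than about 2 mm by the same measure. The last picture shows the lid ajar, the lock empty and the gripper clear. I saw the soap loaf and stamp undisturbed in the background, but did not measure any of the soap things.

**Disagreement:** the wrist camera placed things about 2 mm off across the jaws, so I steered by the offset between key and slot instead of absolute positions. I did not find out whether a similar 2 mm offset along the tool's x axis was real. Side forces stayed under 5 N.

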